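# Consolidate two part-filled parts trays and stack the empty

## Task

Fill up the blue tray with the two aluminium pieces from the yellow tray, one to a cell and each lying flat on its cell's floor. Then stack the emptied yellow tray squarely on top of the pile of grey empties, right way up, so that its foot drops inside the rim of the tray below. Leave the blue tray and the pile standing where they are, and do not disturb the tin, drill box, spanner or caliper.

Things in the scene. Friction and masses are not known exactly. Their poses are not given: they have to be found in the camera images.
- blue_tray: blue parts tray, 44 (x) x 183 (y) x 14 mm high, open on top; origin at the centre of its underside, z up. Inside 38 x 177 mm, 3 mm walls; floor 5.5 mm, dividers' tops 10 mm, rim 14 mm above the underside. Three cells 38 x 57 mm at y = +60, 0, -60 mm. Loose, 0.16 kg. At the start one piece in the cell at y = -60 mm.
- yellow_tray: yellow parts tray, 44 (x) x 183 (y) x 14 mm high, open on top; origin at the centre of its underside, z up. Inside 38 x 177 mm, 3 mm walls; floor 5.5 mm, dividers' tops 10 mm, rim 14 mm above the underside. Three cells 38 x 57 mm at y = +60, 0, -60 mm. Below 3 mm height it narrows to a foot 32 x 171 mm. Loose, 0.11 to 0.22 kg. At the start pieces in the cells at y = +60 mm and 0.
- grey_tray_low: bottom tray of the pile of empties, on the bench: grey parts tray, 44 (x) x 183 (y) x 14 mm high, open on top; origin at the centre of its underside, z up. Inside 38 x 177 mm, 3 mm walls; floor 5.5 mm, dividers' tops 10 mm, rim 14 mm above the underside. Three cells 38 x 57 mm at y = +60, 0, -60 mm. 
- grey_tray_top: top tray of the pile: grey, empty, same shape and axes as the yellow tray, stacked on grey_tray_low. Stacked trays point the same way or a half turn round: the upper foot drops inside the lower walls with 3 mm play all round, its origin then 11 mm above the origin of the one below.
- blue_cell_1 (a point): centre of the floor of one cell of the blue tray (cell 38 mm wide along the tray's x, 57 mm along its y), at tray y = +60 mm; empty at the start.
- blue_cell_2 (a point): centre of the floor of one cell of the blue tray (cell 38 mm wide along the tray's x, 57 mm along its y), the middle one; empty at the start.
- blue_cell_3 (a point): centre of the floor of one cell of the blue tray (cell 38 mm wide along the tray's x, 57 mm along its y), at tray y = -60 mm; holds piece_1 at the start.
- piece_1: filed aluminium practice piece with drilled holes, 32 (x) x 48 (y) x 20 mm high, 75 g, origin at the centre of its underside, z up; starts in the blue tray, its y along the tray's y.
- piece_2: filed aluminium practice piece with drilled holes, 32 (x) x 48 (y) x 20 mm high, 75 g, origin at the centre of its underside, z up; starts in the yellow tray's cell at y = +60 mm, its y along the tray's y. Seated, its top stands 11.5 mm above the tray's rim.
- piece_3: filed aluminium practice piece with drilled holes, 32 (x) x 48 (y) x 20 mm high, 75 g, origin at the centre of its underside, z up; starts in the yellow tray's middle cell, otherwise like piece_2.
- paste_tin: bystander: round yellow and white tin, 71 mm diameter, 27 mm high, origin at the centre of its underside
- drill_box: bystander: closed green box, 99 x 155 x 35 mm, origin at the centre of its underside
- spanner: bystander: combination spanner lying flat, 179 mm long, 8 mm thick, origin at the centre of its underside
- caliper: bystander: steel vernier caliper lying flat, 216 mm long, 6 mm thick, origin at the centre of its underside
Things that resemble listed ones, but are neither listed nor needed, are in the scene too. What is shaped like the piece_3 but brown or green is not meant.

How it is judged:
By the outcome, as a careful person would: the job done as asked, in the order asked, and still so for the second after the job is handed in, with the robot touching nothing.
It also fails if it takes over 72 s, if anything falls off the work surface, if the arm or the gripper's body presses on something with over 40 N, if the wrist force passes 120 N, or if a joint passes its speed limit or range.

## Robot

A 6-joint arm with a two-finger parallel gripper is mounted at the origin on a cart in front of the work surface, level with it; the furniture and walls round the work are solid. World frame = base frame: x ahead of the robot, y to its left, z up, the work surface at z = 0. Lengths are in mm, angles in degrees, forces in N, time in s.
With the tool pointing down it reaches from about 375 to 925 mm from the base axis. Payload 5.7 kg.
Tool frame: the origin (TCP) lies at the very end of the fingers, on their centre line; the grasp point (between the pads) lies 19 mm behind it; z points along the fingers, y is the line along which they close (so a half turn about z gives the same grasp; the last joint's range is limited). The gripper opens to 88 mm and grips with 3 to 60 N. Pads are 20 mm wide; open, the fingers measure 115 mm over their backs; the gripper's body (75 mm by 178 mm) begins 61 mm behind the grasp point.
Start: joints at [-73.344, 20.558, 86.54, -0, 72.909, -6.595], TCP at [236.834, -551.246, 222.623] pointing down, gripper open.
Joint ranges: [-170.27, 170.27], [-57.76, 135], [12.27, 136.19], [-55.21, 235.2], [11.17, 155.16], [-170.74, 170.74]. Speed limits (degrees/s): [136.94, 136.94, 180, 180, 180, 180].

## Interface

Orientations are given as [roll, pitch, yaw] about the fixed x, y, z axes, in that order (R = Rz(yaw) Ry(pitch) Rx(roll)).
In Python, from plant import r, imaging, job_done gives the robot as it stands. The module is installed in compiled form; this text tells all that it offers.
- The arm moves only by the tool send_rows, never from a script. Its argument "moves" is a list of rows, each a list of 3 entries, a list of its own where there are three numbers: the shift along the tool's x, y, z normalised to -1 to 1, where 1 is 100 cm, then the turn, a rotation vector about the tool's x, y, z normalised to -1 to 1, where 1 is 60 degrees, then the closure, from 0 (fully open) to 1 (shut). A call has 1 to 5 rows; each row is the pose to reach, as a shift and turn from the pose commanded when the call began, along the tool's axes at that moment; what a row does not reach only later rows make up. A row lasts 1/10 s, in which the tool goes at most 50 mm and 8.59 degrees, less where a joint would pass 70% of its speed; a pose out of reach is approached as far as the arm can. A call with a number of a shift or a turn outside -1 to 1 is refused whole. A call with a gripper value outside its range is refused whole. The fingers move at their own pace and stop on an object; "grip_force" is the grip in N (left out, the last holds). Time passes only in rows, so rows that repeat a pose let the fingers close. It gives the time, the measured TCP pose, the force, the opening and the grip force at its end, in the units of the state.
- r.get_state(): the state, without advancing time (a new reading comes with each control period).
- imaging.read_camera(name): name is "side" or "top"; returns the picture (480x640x3 uint8, blue, green, red); there is no depth.
- imaging.camera_model(name): a dict with "vertical_fov" (degrees; the focal length in pixels is half the picture's height over the tangent of half this angle, whatever the lens; pixels are square), "cx", "cy" (the principal point, pixels), "R" (3x3) and "t" (3): a world point X has camera coordinates R X + t. Camera axes: x right, y down, z forward; pixel columns grow to the right and rows downward; lengths in mm; the calibration is good to about 2 mm. A picture is of the moment at which its call begins. camera_model takes no time and is no camera call.
- job_done(): hands the job in; it is judged then, once.
The state is a dict: "time": time; "joints": joint angles; "qd": joint speeds; "effort": joint torques, N m; "position": TCP position; "tcp_rot": TCP orientation; "wrist_force": force on the tool from outside, world axes, zero at the start; "moment": the same for the moment, N m; "finger_gap": opening from 0.0 (shut) to 1.0 (fully open); "grasp_force": force on a finger pad.
Only numpy, scipy, OpenCV 4.12 (cv2) and the standard library are available. Lean on these libraries where they do the work, as an engineer would, in place of code of your own. Each camera call takes 0.05 s, during which the arm holds its last target. There are 200 camera calls.

## Working session

There is one attempt and no reset: what is moved stays moved. The work goes in short steps, Python scripts to look and compute and a tool call to move; the robot and the scene stay as the last step left them, time stands still between calls to the robot, and variables do not carry over. Pictures are saved under pics/ and viewed, at most 10 in all, crops included, and the job is handed in when it is done.

Besides the shell and the picture viewer there is one more tool, called by a JSON object that holds its "name" and its "arguments", one argument or row to a line. send_rows: Moves the arm, as the interface text tells. Its arguments: {"type":"object","properties":{"moves":{"type":"array"},"grip_force":{"type":"number"}},"required":["moves"]}

```bash
mkdir -p pics; python3 - <<'E'
from plant import r, imaging
import cv2
for n in("top","side"):
    cv2.imwrite(f"pics/{n}0.png",imaging.read_camera(n)); print(n,imaging.camera_model(n))
print(r.get_state())
E
```

```text
top {'vertical_fov': 54.80409252273222, 'cx': 311.7143028032708, 'cy': 240.9111023449544, 'R': array([[ 0.0089778 , -0.9999402 ,  0.00624431],
       [-0.99226016, -0.00968193, -0.1237984 ],
       [ 0.12385146, -0.00508454, -0.99228774]]), 't': array([  26.64379173,  593.35898783, 1005.67925212])}
side {'vertical_fov': 50.908234363372216, 'cx': 322.041342418701, 'cy': 251.02602999516537, 'R': array([[-0.98786572, -0.15370264,  0.02228944],
       [-0.11264056,  0.61023692, -0.78417026],
       [ 0.10692721, -0.77716562, -0.62014529]]), 't': array([ 565.07113573,   96.0359595 , 1223.18083553])}
{'time': 0.1, 'joints': array([-7.33435780e+01,  2.05914993e+01,  8.65891129e+01, -7.56797229e-04,
        7.29093192e+01, -6.59708848e+00]), 'qd': array([ 0.05186174, -0.23141148, -0.17663256, -0.02245705, -0.01734625,
        0.05209607]), 'effort': array([ 3.63806384e-04, -5.16357744e+01, -2.71404666e+01,  6.74634450e-02,
        2.76443496e-02, -3.12628958e-05]), 'position': array([ 236.6756261 , -550.70526233,  221.94205004]), 'tcp_rot': array([-1.79910581e+02, -9.61367199e-03,  2.32537259e+01]), 'wrist_force': array([-0.12148603,  0.00195502,  0.30667908]), 'moment': array([0.02632884, 0.02448933, 0.03837347]), 'grasp_force': 0.0, 'finger_gap': 1.0017428015374663}
```

View pics/top0.png

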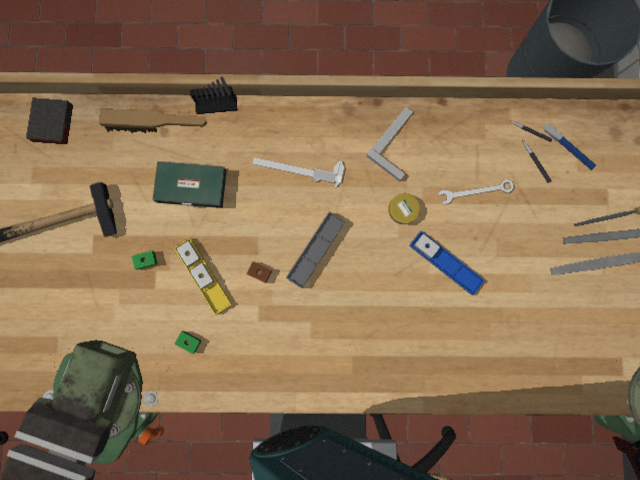

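View pics/side0.png

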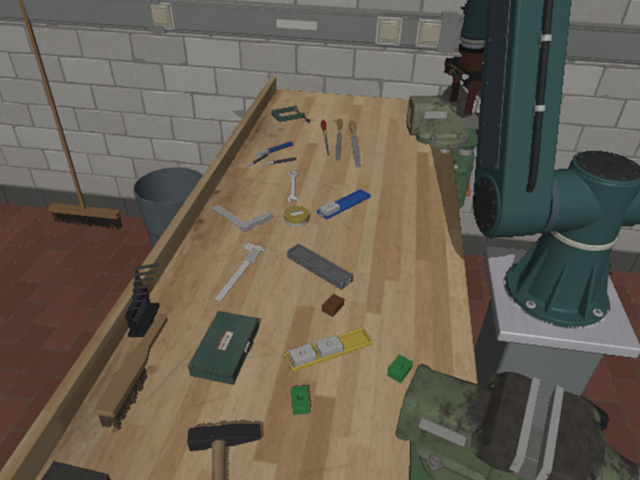

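```bash
cat > h.py <<'E'
import numpy as np, cv2
from scipy.optimize import minimize
from plant import r, imaging
CM={n:imaging.camera_model(n) for n in("top","side")}
def proj(n,X):
    c=CM[n]; p=np.atleast_2d(X)@c["R"].T+c["t"]; f=240/np.tan(np.radians(c["vertical_fov"]/2))
    return np.c_[c["cx"]+f*p[:,0]/p[:,2], c["cy"]+f*p[:,1]/p[:,2]]
def unproj(n,uv,z):
    c=CM[n]; f=240/np.tan(np.radians(c["vertical_fov"]/2))
    d=c["R"].T@np.array([(uv[0]-c["cx"])/f,(uv[1]-c["cy"])/f,1]); o=-c["R"].T@c["t"]
    return o+d*(z-o[2])/d[2]
S=8
def mask(img,kind,roi):
    x0,y0,x1,y1=roi; im=cv2.resize(img[y0:y1,x0:x1],None,fx=S,fy=S,interpolation=cv2.INTER_CUBIC)
    b,g,rr=[im[...,i].astype(int) for i in range(3)]
    h,s,v=cv2.split(cv2.cvtColor(im,cv2.COLOR_BGR2HSV))
    if kind=="blue": m=(b-rr>45)
    if kind=="yellow": m=(h>21)&(h<35)&(s>165)&(v>60)
    if kind=="grey": m=(rr-b<22)&(v>50)&(v<190)
    m=m.astype(np.uint8)
    m=cv2.morphologyEx(m,cv2.MORPH_OPEN,np.ones((7,7)))
    k,l,st,_=cv2.connectedComponentsWithStats(m)
    m=np.isin(l,[i for i in range(1,k) if st[i,4]>60*S*S/4])
    pts=np.argwhere(m)[:,::-1].astype(np.int32)
    return cv2.convexHull(pts)[:,0,:]
def box(w,l,z):return [(sx*w/2,sy*l/2,z) for sx in(-1,1) for sy in(-1,1)]
SH={"blue":box(44,183,0)+box(44,183,14),"grey":box(44,183,3)+box(44,183,25),"yellow":box(44,183,3)+box(44,183,14)}
def place(p,pts):
    c,s=np.cos(p[2]),np.sin(p[2]); P=np.array(pts,float)
    return np.c_[p[0]+c*P[:,0]-s*P[:,1],p[1]+s*P[:,0]+c*P[:,1],P[:,2]]
def fit(kind,views,p0,dz=0):
    """views: [(cam,hull,roi)]; p = x,y,yaw(rad)"""
    T=[]
    for n,hl,roi in views:
        sz=((roi[3]-roi[1])*S,(roi[2]-roi[0])*S); M=np.zeros(sz,np.uint8); cv2.fillConvexPoly(M,hl,1); T.append(M)
    sh=np.array(SH[kind],float)+[0,0,dz]
    def cost(q):
        p=[q[0],q[1],q[2]/100]; e=0
        for (n,hl,roi),M in zip(views,T):
            uv=((proj(n,place(p,sh))-roi[:2]+.5)*S-.5)
            hh=cv2.convexHull(uv.astype(np.float32))
            m=np.zeros_like(M); cv2.fillConvexPoly(m,np.round(hh*16).astype(np.int32),1,shift=4)
            e+=1-(m&M).sum()/(m|M).sum()
        return e/len(views)
    q=[p0[0],p0[1],p0[2]*100]
    for _ in range(2):
        o=minimize(cost,q,method="Nelder-Mead",options=dict(initial_simplex=np.array([q]*4)+np.vstack([np.zeros(3),np.diag([6,6,5])]),xatol=.03,fatol=1e-5)); q=o.x
    return np.array([q[0],q[1],q[2]/100]),o.fun
E
cat > m.py <<'E'
from h import *
im={n:cv2.imread(f"pics/{n}0.png") for n in CM}
ROI={"yellow":((165,230,245,325),(270,315,385,380)),"blue":((395,220,500,305),(308,180,382,228)),"grey":((278,200,360,298),(278,235,362,295))}
G={"yellow":((188,245),(222,308)),"blue":((478,288),(418,238)),"grey":((335,218),(300,280))}
for k in ROI:
    a,b=[unproj("top",u,14) for u in G[k]]; d=a-b; p0=[*((a+b)/2)[:2],np.arctan2(-d[0],d[1])]
    V=[(n,mask(im[n],k,roi),roi) for n,roi in zip(CM,ROI[k])]
    for vs in (V[:1],V[1:],V):
        p,e=fit(k,vs,p0); print(k,[v[0] for v in vs],p[:2].round(1),np.degrees(p[2]).round(2),round(e,4))
    for n,hl,roi in V:
        cv2.polylines(im[n],[np.round(((hl+.5)/S-.5+np.array(roi[:2]))*16).astype(np.int32)],True,(0,0,255),1,shift=4)
a=im["top"][200:330,160:510]; b=im["side"][175:385,265:390]
out=np.zeros((560,800,3),np.uint8); c=cv2.resize(a,None,fx=2.2,fy=2.2)[:,:790]; out[:c.shape[0],:c.shape[1]]=c
d=cv2.resize(cv2.rotate(b,cv2.ROTATE_90_CLOCKWISE),None,fx=2.1,fy=2.1); out[290:290+d.shape[0],:d.shape[1]]=d
cv2.imwrite("pics/ov.png",out)
E
python3 m.py
```

```text
Traceback (most recent call last):
  File "m.py", line 7, in <module>
    V=[(n,mask(im[n],k,roi),roi) for n,roi in zip(CM,ROI[k])]
          ~~~~^^^^^^^^^^^^^
  File "h.py", line 25, in mask
    return cv2.convexHull(pts)[:,0,:]
           ~~~~~~~~~~~~~~~~~~~^^^^^^^
TypeError: 'NoneType' object is not subscriptable
```

```bash
python3 - <<'E'
import cv2
for n,pts in (("top",[(213,295),(222,307),(206,278),(180,300),(225,290),(196,290),(318,250),(305,280),(340,215),(335,255),(350,240),(330,260)]),("side",[(350,345),(367,337),(330,361),(290,360),(345,365),(380,350),(320,268),(345,280),(330,290),(300,280)])):
    i=cv2.imread(f"pics/{n}0.png");h=cv2.cvtColor(i,cv2.COLOR_BGR2HSV)
    for x,y in pts: print(n,(x,y),i[y,x],h[y,x])
E
```

```text
top (213, 295) [ 66 175 198] [ 25 170 198]
top (222, 307) [ 63 175 197] [ 25 173 197]
top (206, 278) [182 185 186] [ 23   5 186]
top (180, 300) [107 151 182] [ 18 105 182]
top (225, 290) [ 67  91 111] [ 16 101 111]
top (196, 290) [114 155 187] [ 17 100 187]
top (318, 250) [103 100 100] [120   7 103]
top (305, 280) [105 103 102] [110   7 105]
top (340, 215) [ 65  92 112] [ 17 107 112]
top (335, 255) [110 151 180] [ 18  99 180]
top (350, 240) [114 154 185] [ 17  98 185]
top (330, 260) [109 148 177] [ 17  98 177]
side (350, 345) [ 56 130 148] [ 24 159 148]
side (367, 337) [ 43 103 116] [ 25 160 116]
side (330, 361) [103 133 155] [ 17  86 155]
side (290, 360) [ 67  93 100] [ 24  84 100]
side (345, 365) [ 90 119 143] [ 16  95 143]
side (380, 350) [ 97 126 148] [ 17  88 148]
side (320, 268) [81 79 78] [110   9  81]
side (345, 280) [78 77 77] [120   3  78]
side (330, 290) [ 95 126 147] [ 18  90 147]
side (300, 280) [103 131 150] [ 18  80 150]
```

```bash
sed -i 's/m=(h>21)&(h<35)&(s>165)&(v>60)/m=(h>=20)\&(h<36)\&(s>128)\&(v>40)/; s/rr-b<22)&(v>50)/abs(rr-b)<26)\&(v>35)/' h.py; python3 m.py
```

```text
yellow ['top'] [514.5 281.8] -56.79 0.0379
yellow ['side'] [514.6 282.5] -56.87 0.0172
yellow ['top', 'side'] [514.4 282.3] -56.64 0.0286
blue ['top'] [ 550.2 -278.8] 141.78 0.0456
blue ['side'] [ 545.9 -281.7] 146.65 0.2987
blue ['top', 'side'] [ 550.  -278.8] 142.27 0.1786
grey ['top'] [576.7  23.3] -122.55 0.0175
grey ['side'] [577.2  24.4] -122.87 0.0184
grey ['top', 'side'] [576.7  23.7] -122.59 0.0292
```

View pics/ov.png

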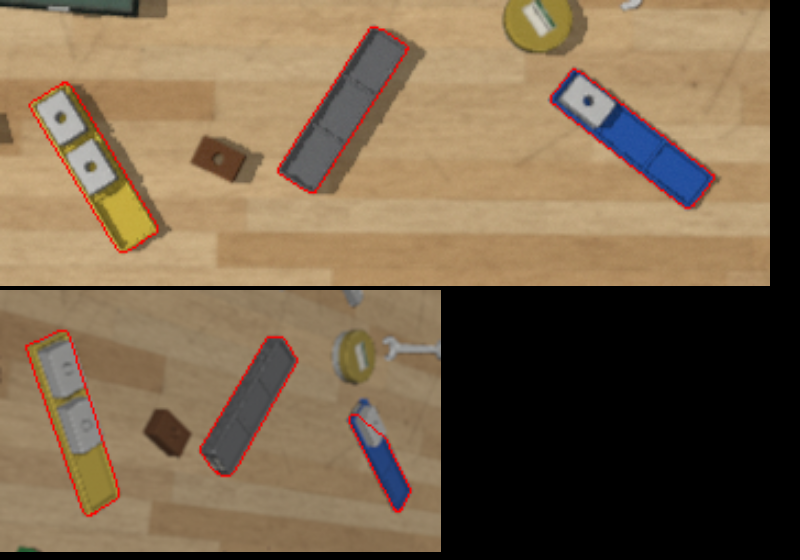

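```bash
sed -i 's/st\[i,4\]>60\*S\*S\/4/st[i,4]>6*S*S/' h.py; cat >> h.py <<'E'
SH["piece"]=box(32,48,11)+box(32,48,25.5)
def pmask(img,roi,uv):
    x0,y0,x1,y1=roi; im=cv2.resize(img[y0:y1,x0:x1],None,fx=S,fy=S,interpolation=cv2.INTER_CUBIC)
    h,s,v=cv2.split(cv2.cvtColor(im,cv2.COLOR_BGR2HSV))
    m=cv2.morphologyEx(((s<62)&(v>70)).astype(np.uint8),cv2.MORPH_OPEN,np.ones((9,9)))
    k,l,st,c=cv2.connectedComponentsWithStats(m)
    i=min((i for i in range(1,k) if st[i,4]>80*S*S),key=lambda i:np.hypot(*(c[i]/S+roi[:2]-uv)))
    return cv2.convexHull(np.argwhere(l==i)[:,::-1].astype(np.int32))[:,0,:]
E
python3 - <<'E'
from h import *
im={n:cv2.imread(f"pics/{n}0.png") for n in CM}
roi=(395,220,500,305),(308,180,382,228)
V=[(n,mask(im[n],"blue",q),q) for n,q in zip(CM,roi)]
for vs in (V[:1],V[1:],V):
    p,e=fit("blue",vs,[550,-279,np.radians(141.8)]); print([v[0] for v in vs],p[:2].round(1),np.degrees(p[2]).round(2),round(e,4))
def pc(tray,yy,roi):
    P=place(tray,[(0,yy,25.5)])
    V=[]
    for n,q in zip(CM,roi):
        V.append((n,pmask(im[n],q,proj(n,P)[0]),q))
    for vs in (V[:1],V[1:],V):
        p,e=fit("piece",vs,[*P[0,:2],tray[2]]); d=p[:2]-tray[:2];c,s=np.cos(tray[2]),np.sin(tray[2])
        print(yy,[v[0] for v in vs],p[:2].round(1),np.degrees(p[2]).round(1),round(e,3),"in tray",(c*d[0]+s*d[1]).round(1),(-s*d[0]+c*d[1]).round(1))
Y=[514.5,282.1,np.radians(-56.75)]
R=((165,230,245,325),(270,315,385,380))
pc(Y,60,R);pc(Y,0,R);pc([550,-279,np.radians(141.9)],-60,roi)
E
```

```text
['top'] [ 550.  -278.4] 141.74 0.0456
['side'] [ 550.8 -282.7] 142.92 0.1691
['top', 'side'] [ 549.7 -279.1] 141.81 0.1113
60 ['top'] [564.3 314.7] -56.8 0.031 in tray 0.0 59.5
60 ['side'] [564.6 315.6] -57.5 0.056 in tray -0.5 60.3
60 ['top', 'side'] [564.3 314.7] -56.8 0.046 in tray 0.1 59.5
0 ['top'] [514.2 281.6] -57.2 0.026 in tray 0.3 -0.6
0 ['side'] [514.1 283.1] -58.0 0.054 in tray -1.1 0.3
0 ['top', 'side'] [514.3 281.9] -56.9 0.044 in tray 0.0 -0.3
-60 ['top'] [ 586.7 -230.9] 142.4 0.069 in tray 0.8 -60.5
-60 ['side'] [ 587.4 -230.5] 141.7 0.056 in tray 0.5 -61.2
-60 ['top', 'side'] [ 587.3 -230.9] 141.7 0.067 in tray 0.3 -60.9
```

```bash
cat > go.py <<'E'
import numpy as np,sys
Y=(514.4,282.1,-56.75); B=(550.1,-278.8,141.8); G=(576.8,23.7,-122.6)
def at(t,y,z,psi):
    a=np.radians(t[2]); return np.array([t[0]-y*np.sin(a),t[1]+y*np.cos(a),z,psi])
def seg(a,b,n=1,name=""):
    """calls from pose a to b (x,y,z,psi, tool down), n equal parts: shift/1000 and turn/60 in tool axes"""
    a=np.array(a,float);b=np.array(b,float); print(name,"->",b.round(1))
    for i in range(n):
        p=a+(b-a)*i/n; d=(b-a)/n; s=np.radians(p[3])
        print("  shift",np.round([(d[0]*np.cos(s)+d[1]*np.sin(s))/1000,(d[0]*np.sin(s)-d[1]*np.cos(s))/1000,-d[2]/1000],4).tolist(),"turn",round(-d[3]/60,4))
E
python3 - <<'E'
from go import *
s=[236.834,-551.246,222.623,23.251]
h=at(Y,59.7,222.6,33.25)
seg(s,h,4,"p2 over"); g=h.copy();g[2]=60; seg(h,g,1,"hover60")
E
```

```text
p2 over -> [564.3 314.8 222.6  33.2]
  shift [0.1607, -0.1666, 0.0] turn -0.0417
  shift [0.1678, -0.1594, 0.0] turn -0.0417
  shift [0.1746, -0.152, 0.0] turn -0.0417
  shift [0.1811, -0.1442, 0.0] turn -0.0417
hover60 -> [564.3 314.8  60.   33.2]
  shift [0.0, 0.0, 0.1626] turn -0.0
```

{"name": "send_rows", "arguments": {
  "moves": [
    [[0.1607, -0.1666, 0], [0, 0, -0.0417], 0],
    [[0.1607, -0.1666, 0], [0, 0, -0.0417], 0],
    [[0.1607, -0.1666, 0], [0, 0, -0.0417], 0],
    [[0.1607, -0.1666, 0], [0, 0, -0.0417], 0],
    [[0.1607, -0.1666, 0], [0, 0, -0.0417], 0]
  ],
  "grip_force": 20
}}

```text
time: 0.6
position: [318.7, -331.0, 222.2]
tcp_rot: [-179.9, -0.0, 25.8]
wrist_force: [0.7, -0.0, -0.5]
finger_gap: 1.0
grasp_force: 0.0
```

{"name": "send_rows", "arguments": {
  "moves": [
    [[0.1678, -0.1594, 0], [0, 0, -0.0417], 0],
    [[0.1678, -0.1594, 0], [0, 0, -0.0417], 0],
    [[0.1678, -0.1594, 0], [0, 0, -0.0417], 0],
    [[0.1678, -0.1594, 0], [0, 0, -0.0417], 0],
    [[0.1678, -0.1594, 0], [0, 0, -0.0417], 0]
  ]
}}

```text
time: 1.1
position: [400.6, -115.2, 222.5]
tcp_rot: [-179.9, -0.0, 28.3]
wrist_force: [0.5, -0.9, 0.2]
finger_gap: 0.995
grasp_force: 0.0
```

{"name": "send_rows", "arguments": {
  "moves": [
    [[0.1746, -0.152, 0], [0, 0, -0.0417], 0],
    [[0.1746, -0.152, 0], [0, 0, -0.0417], 0],
    [[0.1746, -0.152, 0], [0, 0, -0.0417], 0],
    [[0.1746, -0.152, 0], [0, 0, -0.0417], 0],
    [[0.1746, -0.152, 0], [0, 0, -0.0417], 0]
  ]
}}

```text
time: 1.6
position: [483.0, 101.5, 222.5]
tcp_rot: [-180.0, -0.0, 30.9]
wrist_force: [-0.8, -0.4, -0.5]
finger_gap: 1.003
grasp_force: 0.0
```

{"name": "send_rows", "arguments": {
  "moves": [
    [[0.1811, -0.1442, 0], [0, 0, -0.0417], 0],
    [[0.1811, -0.1442, 0], [0, 0, -0.0417], 0],
    [[0.1811, -0.1442, 0], [0, 0, -0.0417], 0],
    [[0.1811, -0.1442, 0], [0, 0, -0.0417], 0],
    [[0.1811, -0.1442, 0], [0, 0, -0.0417], 0]
  ]
}}

```text
time: 2.1
position: [564.9, 318.2, 222.1]
tcp_rot: [-180.0, -0.0, 33.4]
wrist_force: [-0.2, -1.2, 0.6]
finger_gap: 1.001
grasp_force: 0.0
```

{"name": "send_rows", "arguments": {
  "moves": [
    [[0, 0, 0.05], [0, 0, 0], 0],
    [[0, 0, 0.1], [0, 0, 0], 0],
    [[0, 0, 0.1426], [0, 0, 0], 0],
    [[0, 0, 0.1626], [0, 0, 0], 0],
    [[0, 0, 0.1626], [0, 0, 0], 0]
  ]
}}

```text
time: 2.6
position: [561.0, 313.5, 56.0]
tcp_rot: [-179.9, 0.5, 33.3]
wrist_force: [0.4, 0.4, -0.3]
finger_gap: 1.004
grasp_force: 0.0
```

{"name": "send_rows", "arguments": {
  "moves": [
    [[0, 0, 0], [0, 0, 0], 0],
    [[0, 0, 0], [0, 0, 0], 0],
    [[0, 0, 0], [0, 0, 0], 0]
  ]
}}

```text
time: 2.9
position: [565.7, 315.4, 62.1]
tcp_rot: [180.0, -0.2, 33.3]
wrist_force: [0.5, -0.7, -0.4]
finger_gap: 0.997
grasp_force: 0.0
```

```bash
python3 - <<'E'
from h import *
for _ in range(2):
    im={n:imaging.read_camera(n) for n in CM}
    s=r.get_state();print(s["time"],s["position"].round(2),s["tcp_rot"].round(2))
for n in CM:cv2.imwrite(f"pics/{n}1.png",im[n])
o=np.hstack([cv2.resize(im["top"][190:340,120:270],(400,400)),cv2.resize(im["side"][200:400,220:420],(400,400))]);cv2.imwrite("pics/h1.png",o)
E
```

```text
3.0 [565.24 315.25  61.67] [ 1.7998e+02 -1.5000e-01  3.3260e+01]
3.1 [564.81 315.03  61.08] [ 1.7999e+02 -9.0000e-02  3.3260e+01]
```

View pics/h1.png

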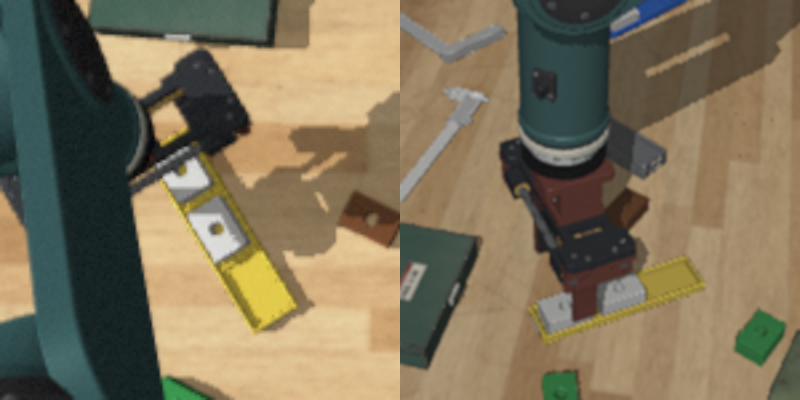

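The gripper is over piece_2 (left panel ~(185,175)), jaws straddling the tray's narrow direction. Descending to just above the rim.

{"name": "send_rows", "arguments": {
  "moves": [
    [[0, 0, 0.01], [0, 0, 0], 0],
    [[0, 0, 0.02], [0, 0, 0], 0],
    [[0, 0, 0.03], [0, 0, 0], 0],
    [[0, 0, 0.038], [0, 0, 0], 0],
    [[0, 0, 0.042], [0, 0, 0], 0]
  ]
}}

```text
time: 3.6
position: [563.4, 314.5, 16.4]
tcp_rot: [-180.0, 0.1, 33.3]
wrist_force: [-0.3, 0.4, 0.3]
finger_gap: 1.0
grasp_force: 0.0
```

{"name": "send_rows", "arguments": {
  "moves": [
    [[0, 0, 0.001], [0, 0, 0], 0],
    [[0, 0, 0.001], [0, 0, 0], 0],
    [[0, 0, 0.001], [0, 0, 0], 0],
    [[0, 0, 0.001], [0, 0, 0], 0],
    [[0, 0, 0.001], [0, 0, 0], 0]
  ]
}}

```text
time: 4.1
position: [564.6, 315.0, 17.5]
tcp_rot: [180.0, -0.0, 33.3]
wrist_force: [0.1, -0.7, 0.9]
finger_gap: 0.999
grasp_force: 0.0
```

{"name": "send_rows", "arguments": {
  "moves": [
    [[0, 0, 0], [0, 0, 0], 1],
    [[0, 0, 0], [0, 0, 0], 1],
    [[0, 0, 0], [0, 0, 0], 1],
    [[0, 0, 0], [0, 0, 0], 1],
    [[0, 0, 0], [0, 0, 0], 1]
  ],
  "grip_force": 20
}}

```text
time: 4.6
position: [564.3, 314.8, 17.1]
tcp_rot: [-180.0, -0.0, 33.3]
wrist_force: [0.3, 0.6, -0.7]
finger_gap: 0.586
grasp_force: 0.0
```

{"name": "send_rows", "arguments": {
  "moves": [
    [[0, 0, 0], [0, 0, 0], 1],
    [[0, 0, 0], [0, 0, 0], 1],
    [[0, 0, 0], [0, 0, 0], 1],
    [[0, 0, 0], [0, 0, 0], 1],
    [[0, 0, 0], [0, 0, 0], 1]
  ]
}}

```text
time: 5.1
position: [564.3, 314.8, 17.1]
tcp_rot: [-180.0, -0.0, 33.3]
wrist_force: [1.1, -0.4, 0.2]
finger_gap: 0.363
grasp_force: 20.0
```

```bash
python3 - <<'E'
from go import *
for yy,dst,nm in((59.7,59.7,"p2"),(-0.3,-0.3,"p3")):
    a=at(Y,yy,97,33.25); b=at(B,dst,97,51.8)
    seg(a,b,4,nm)
    if yy>50: n=at(Y,-.3,97,33.25); seg(b,n,4,"back to p3")
a=at(B,-.3,97,51.8); seg(a,at(Y,-5,97,33.25),4,"to tray")
E
```

```text
p2 -> [ 513.2 -325.7   97.    51.8]
  shift [-0.0985, 0.1269, -0.0] turn -0.0773
  shift [-0.1084, 0.1185, -0.0] turn -0.0773
  shift [-0.1177, 0.1094, -0.0] turn -0.0773
  shift [-0.1261, 0.0995, -0.0] turn -0.0773
back to p3 -> [514.1 281.9  97.   33.2]
  shift [0.1195, -0.0938, -0.0] turn 0.0773
  shift [0.1116, -0.1031, -0.0] turn 0.0773
  shift [0.1029, -0.1118, -0.0] turn 0.0773
  shift [0.0935, -0.1197, -0.0] turn 0.0773
p3 -> [ 550.3 -278.6   97.    51.8]
  shift [-0.0693, 0.1221, -0.0] turn -0.0773
  shift [-0.0789, 0.1161, -0.0] turn -0.0773
  shift [-0.0881, 0.1094, -0.0] turn -0.0773
  shift [-0.0966, 0.1019, -0.0] turn -0.0773
to tray -> [510.2 279.4  97.   33.2]
  shift [0.1034, -0.0941, -0.0] turn 0.0773
  shift [0.0955, -0.1022, -0.0] turn 0.0773
  shift [0.0869, -0.1096, -0.0] turn 0.0773
  shift [0.0778, -0.1162, -0.0] turn 0.0773
```

{"name": "send_rows", "arguments": {
  "moves": [
    [[0, 0, -0.005], [0, 0, 0], 1],
    [[0, 0, -0.02], [0, 0, 0], 1],
    [[0, 0, -0.045], [0, 0, 0], 1],
    [[0, 0, -0.07], [0, 0, 0], 1],
    [[0, 0, -0.08], [0, 0, 0], 1]
  ]
}}

```text
time: 5.6
position: [566.1, 315.6, 100.8]
tcp_rot: [180.0, -0.3, 33.3]
wrist_force: [0.9, 0.6, 0.3]
finger_gap: 0.361
grasp_force: 20.0
```

{"name": "send_rows", "arguments": {
  "moves": [
    [[-0.0098, 0.0127, 0], [0, 0, -0.008], 1],
    [[-0.0296, 0.0381, 0], [0, 0, -0.023], 1],
    [[-0.0542, 0.0698, 0], [0, 0, -0.0425], 1],
    [[-0.0788, 0.1015, 0], [0, 0, -0.062], 1],
    [[-0.0985, 0.1269, 0], [0, 0, -0.0773], 1]
  ]
}}

```text
time: 6.1
position: [550.9, 152.9, 97.3]
tcp_rot: [180.0, 0.0, 37.9]
wrist_force: [0.5, 0.9, -1.1]
finger_gap: 0.362
grasp_force: 20.0
```

{"name": "send_rows", "arguments": {
  "moves": [
    [[-0.0217, 0.0237, 0], [0, 0, -0.0155], 1],
    [[-0.0434, 0.0474, 0], [0, 0, -0.031], 1],
    [[-0.065, 0.0711, 0], [0, 0, -0.0464], 1],
    [[-0.0867, 0.0948, 0], [0, 0, -0.0618], 1],
    [[-0.1084, 0.1185, 0], [0, 0, -0.0773], 1]
  ]
}}

```text
time: 6.6
position: [538.5, -6.7, 97.4]
tcp_rot: [180.0, -0.0, 42.6]
wrist_force: [0.3, 0.7, -0.5]
finger_gap: 0.36
grasp_force: 20.0
```

{"name": "send_rows", "arguments": {
  "moves": [
    [[-0.0235, 0.0219, 0], [0, 0, -0.0155], 1],
    [[-0.0471, 0.0438, 0], [0, 0, -0.031], 1],
    [[-0.0706, 0.0656, 0], [0, 0, -0.0464], 1],
    [[-0.0942, 0.0875, 0], [0, 0, -0.0618], 1],
    [[-0.1177, 0.1094, 0], [0, 0, -0.0773], 1]
  ]
}}

```text
time: 7.1
position: [525.7, -166.9, 97.4]
tcp_rot: [180.0, -0.0, 47.2]
wrist_force: [0.2, 0.3, -0.9]
finger_gap: 0.363
grasp_force: 20.0
```

{"name": "send_rows", "arguments": {
  "moves": [
    [[-0.0315, 0.0249, 0], [0, 0, -0.0193], 1],
    [[-0.063, 0.0498, 0], [0, 0, -0.0387], 1],
    [[-0.0946, 0.0746, 0], [0, 0, -0.058], 1],
    [[-0.1135, 0.0896, 0], [0, 0, -0.0696], 1],
    [[-0.1261, 0.0995, 0], [0, 0, -0.0773], 1]
  ]
}}

```text
time: 7.6
position: [513.0, -328.2, 97.3]
tcp_rot: [179.9, 0.0, 51.7]
wrist_force: [0.2, -0.2, -0.2]
finger_gap: 0.361
grasp_force: 20.0
```

{"name": "send_rows", "arguments": {
  "moves": [
    [[0, 0, 0.02], [0, 0, 0], 1],
    [[0, 0, 0.04], [0, 0, 0], 1],
    [[0, 0, 0.055], [0, 0, 0], 1],
    [[0, 0, 0.06], [0, 0, 0], 1],
    [[0, 0, 0.06], [0, 0, 0], 1]
  ]
}}

```text
time: 8.1
position: [512.8, -325.3, 36.5]
tcp_rot: [-179.9, -0.0, 51.8]
wrist_force: [0.2, -0.3, -0.7]
finger_gap: 0.36
grasp_force: 20.0
```

{"name": "send_rows", "arguments": {
  "moves": [
    [[0, 0, 0], [0, 0, 0], 1],
    [[0, 0, 0], [0, 0, 0], 1],
    [[0, 0, 0], [0, 0, 0], 1],
    [[0, 0, 0], [0, 0, 0], 1]
  ]
}}

```text
time: 8.5
position: [513.6, -325.9, 37.6]
tcp_rot: [179.9, -0.0, 51.8]
wrist_force: [1.0, 0.3, -0.5]
finger_gap: 0.363
grasp_force: 20.0
```

```bash
python3 - <<'E'
from h import *
im={n:imaging.read_camera(n) for n in CM}
s=r.get_state();print(s["time"],s["position"].round(2),s["tcp_rot"].round(2))
for n in CM:cv2.imwrite(f"pics/{n}2.png",im[n])
o=np.hstack([cv2.resize(im["top"][190:340,380:530],(400,400)),cv2.resize(im["side"][130:270,280:420],(400,400))]);cv2.imwrite("pics/h2.png",o)
E
```

```text
8.6 [ 513.42 -325.79   37.36] [179.98  -0.    51.81]
```

View pics/h2.png

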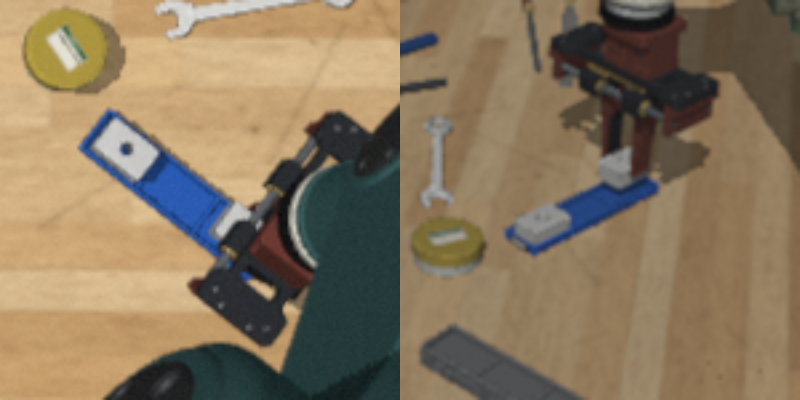

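Piece 2 hangs level, lined up above blue cell 1 (left panel ~(235,220)). Lowering.

{"name": "send_rows", "arguments": {
  "moves": [
    [[0, 0, 0.006], [0, 0, 0], 1],
    [[0, 0, 0.011], [0, 0, 0], 1],
    [[0, 0, 0.015], [0, 0, 0], 1],
    [[0, 0, 0.018], [0, 0, 0], 1],
    [[0, 0, 0.02], [0, 0, 0], 1]
  ]
}}

```text
time: 9.1
position: [513.0, -325.5, 17.0]
tcp_rot: [-179.9, -0.0, 51.8]
wrist_force: [-5.4, 1.9, 21.0]
finger_gap: 0.361
grasp_force: 20.0
```

{"name": "send_rows", "arguments": {
  "moves": [
    [[0, 0, 0], [0, 0, 0], 1],
    [[0, 0, 0], [0, 0, 0], 1],
    [[0, 0, 0], [0, 0, 0], 1],
    [[0, 0, 0], [0, 0, 0], 1]
  ]
}}

```text
time: 9.5
position: [513.2, -325.7, 17.1]
tcp_rot: [-180.0, -0.0, 51.8]
wrist_force: [-0.1, 0.6, 1.3]
finger_gap: 0.363
grasp_force: 20.0
```

{"name": "send_rows", "arguments": {
  "moves": [
    [[0, 0, 0], [0, 0, 0], 0.3],
    [[0, 0, 0], [0, 0, 0], 0.3],
    [[0, 0, 0], [0, 0, 0], 0.3],
    [[0, 0, 0], [0, 0, 0], 0.3],
    [[0, 0, 0], [0, 0, 0], 0.3]
  ]
}}

```text
time: 10.0
position: [513.3, -325.7, 17.0]
tcp_rot: [-180.0, -0.0, 51.8]
wrist_force: [0.6, 0.2, -0.3]
finger_gap: 0.698
grasp_force: 0.0
```

{"name": "send_rows", "arguments": {
  "moves": [
    [[0, 0, -0.01], [0, 0, 0], 0.1],
    [[0, 0, -0.03], [0, 0, 0], 0.1],
    [[0, 0, -0.05], [0, 0, 0], 0],
    [[0, 0, -0.07], [0, 0, 0], 0],
    [[0, 0, -0.08], [0, 0, 0], 0]
  ]
}}

```text
time: 10.5
position: [514.2, -326.5, 99.5]
tcp_rot: [179.8, -0.0, 51.8]
wrist_force: [0.0, 0.1, 0.0]
finger_gap: 0.997
grasp_force: 0.0
```

{"name": "send_rows", "arguments": {
  "moves": [
    [[0.03, -0.0235, 0], [0, 0, 0.0193], 0],
    [[0.06, -0.047, 0], [0, 0, 0.0387], 0],
    [[0.09, -0.0704, 0], [0, 0, 0.058], 0],
    [[0.1195, -0.0938, 0], [0, 0, 0.0773], 0],
    [[0.1195, -0.0938, 0], [0, 0, 0.0773], 0]
  ]
}}

```text
time: 11.0
position: [511.8, -169.3, 96.9]
tcp_rot: [-179.8, -0.0, 47.3]
wrist_force: [0.2, -1.0, -0.6]
finger_gap: 1.001
grasp_force: 0.0
```

```bash
python3 - <<'E'
from h import *
n="top";a=imaging.read_camera(n);b=imaging.read_camera("side")
cv2.imwrite("pics/top3.png",a);cv2.imwrite("pics/side3.png",b)
o=np.hstack([cv2.resize(a[190:340,380:530],(400,400)),cv2.resize(b[130:270,280:420],(400,400))]);cv2.imwrite("pics/h3.png",o)
s=r.get_state();print(s["time"],s["position"].round(2),s["tcp_rot"].round(2))
E
```

```text
11.1 [ 513.51 -173.27   97.29] [1.7998e+02 1.0000e-02 4.7300e+01]
```

View pics/h3.png

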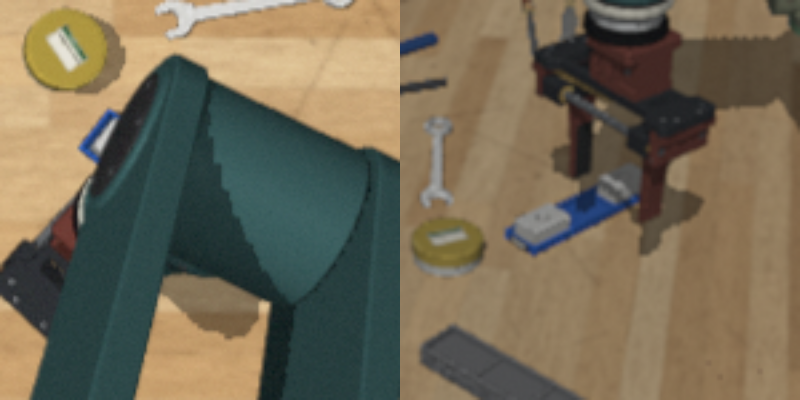

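Side view shows piece 2 sitting in the far cell (~(620,183)), tray unmoved; the top view is hidden by the arm. On to piece 3, taking an unviewed top picture once clear.

{"name": "send_rows", "arguments": {
  "moves": [
    [[0.028, -0.0258, 0], [0, 0, 0.0193], 0],
    [[0.056, -0.0516, 0], [0, 0, 0.0387], 0],
    [[0.084, -0.0773, 0], [0, 0, 0.058], 0],
    [[0.1116, -0.1031, 0], [0, 0, 0.0773], 0]
  ]
}}

```text
time: 11.5
position: [514.6, -22.1, 97.3]
tcp_rot: [179.9, -0.0, 42.4]
wrist_force: [0.9, 0.7, 0.6]
finger_gap: 1.0
grasp_force: 0.0
```

{"name": "send_rows", "arguments": {
  "moves": [
    [[0.0257, -0.028, 0], [0, 0, 0.0193], 0],
    [[0.0514, -0.0559, 0], [0, 0, 0.0387], 0],
    [[0.0772, -0.0838, 0], [0, 0, 0.058], 0],
    [[0.1029, -0.1118, 0], [0, 0, 0.0773], 0]
  ]
}}

```text
time: 11.9
position: [515.2, 130.4, 97.3]
tcp_rot: [180.0, -0.1, 37.8]
wrist_force: [-0.5, -0.5, -0.6]
finger_gap: 1.0
grasp_force: 0.0
```

{"name": "send_rows", "arguments": {
  "moves": [
    [[0.0234, -0.03, 0], [0, 0, 0.0193], 0],
    [[0.0468, -0.0599, 0], [0, 0, 0.0387], 0],
    [[0.07, -0.0898, 0], [0, 0, 0.058], 0],
    [[0.0935, -0.1197, 0], [0, 0, 0.0773], 0],
    [[0.0935, -0.1197, 0], [0, 0, 0.0773], 0]
  ]
}}

```text
time: 12.4
position: [516.2, 285.4, 97.4]
tcp_rot: [-180.0, -0.2, 33.4]
wrist_force: [-0.0, -0.4, 0.1]
finger_gap: 1.001
grasp_force: 0.0
```

```bash
cat > look.py <<'E'
from h import *
import sys
def tray(im,k,roi,p0,cams=("top","side")):
    V=[(n,mask(im[n],k,q),q) for n,q in zip(("top","side"),roi) if n in cams]
    p,e=fit(k,V,[p0[0],p0[1],np.radians(p0[2])]); return p[:2].round(1),np.degrees(p[2]).round(2),round(e,3)
def piece(im,t,yy,roi,cams=("top","side"),dz=0):
    t=[t[0],t[1],np.radians(t[2])]; P=place(t,[(0,yy,25.5+dz)])
    V=[(n,pmask(im[n],q,proj(n,P)[0]),q) for n,q in zip(("top","side"),roi) if n in cams]
    p,e=fit("piece",V,[*P[0,:2],t[2]],dz); d=p[:2]-t[:2];c,s=np.cos(t[2]),np.sin(t[2])
    return "in tray",(c*d[0]+s*d[1]).round(1),(-s*d[0]+c*d[1]).round(1),"yaw",np.degrees(p[2]-t[2]).round(1),round(e,3)
YR=((165,230,245,325),(270,315,385,380));BR=((395,220,500,305),(308,180,382,228));GR=((278,200,360,298),(278,235,362,295))
def snap(i):
    im={n:imaging.read_camera(n) for n in("top","side")}
    for n in im: cv2.imwrite(f"pics/{n}{i}.png",im[n])
    return im
E
python3 - <<'E'
from look import *
from go import Y,B
im=snap(4)
print(tray(im,"blue",BR,B,("top",)),[piece(im,B,y,BR,("top",)) for y in(60,-60)])
try: print([piece(im,B,y,BR,("side",)) for y in(60,-60)])
except Exception as e: print(e)
s=r.get_state();print(s["time"],s["position"].round(2),s["tcp_rot"].round(2))
E
```

```text
(array([ 550.4, -278.4]), np.float64(141.67), np.float64(0.039)) [('in tray', np.float64(-0.6), np.float64(59.0), 'yaw', np.float64(1.1), np.float64(0.11)), ('in tray', np.float64(1.0), np.float64(-60.3), 'yaw', np.float64(1.0), np.float64(0.071))]
[('in tray', np.float64(7.9), np.float64(70.2), 'yaw', np.float64(41.5), np.float64(0.337)), ('in tray', np.float64(-0.0), np.float64(-60.0), 'yaw', np.float64(0.0), np.float64(1.0))]
12.5 [515.13 281.73  96.98] [ 1.7997e+02 -1.0000e-02  3.3330e+01]
```

Blue tray unmoved, piece 2 centred in cell 1. Grasp piece 3.

{"name": "send_rows", "arguments": {
  "moves": [
    [[0, 0, 0.015], [0, 0, 0], 0],
    [[0, 0, 0.035], [0, 0, 0], 0],
    [[0, 0, 0.055], [0, 0, 0], 0],
    [[0, 0, 0.065], [0, 0, 0], 0],
    [[0, 0, 0.07], [0, 0, 0], 0]
  ]
}}

```text
time: 13.0
position: [514.0, 280.3, 26.2]
tcp_rot: [-180.0, 0.1, 33.2]
wrist_force: [0.6, 0.4, 0.3]
finger_gap: 1.002
grasp_force: 0.0
```

{"name": "send_rows", "arguments": {
  "moves": [
    [[0, 0, 0.003], [0, 0, 0], 0],
    [[0, 0, 0.006], [0, 0, 0], 0],
    [[0, 0, 0.01], [0, 0, 0], 0],
    [[0, 0, 0.01], [0, 0, 0], 0],
    [[0, 0, 0.01], [0, 0, 0], 0.3]
  ]
}}

```text
time: 13.5
position: [514.3, 282.1, 17.3]
tcp_rot: [-180.0, -0.0, 33.3]
wrist_force: [-0.2, -0.9, -0.5]
finger_gap: 0.943
grasp_force: 0.0
```

{"name": "send_rows", "arguments": {
  "moves": [
    [[0, 0, 0], [0, 0, 0], 0.3],
    [[0, 0, 0], [0, 0, 0], 1],
    [[0, 0, 0], [0, 0, 0], 1],
    [[0, 0, 0], [0, 0, 0], 1],
    [[0, 0, 0], [0, 0, 0], 1]
  ]
}}

```text
time: 14.0
position: [514.2, 282.0, 17.1]
tcp_rot: [-180.0, -0.0, 33.3]
wrist_force: [0.8, -0.0, 0.1]
finger_gap: 0.489
grasp_force: 0.0
```

{"name": "send_rows", "arguments": {
  "moves": [
    [[0, 0, 0], [0, 0, 0], 1],
    [[0, 0, 0], [0, 0, 0], 1],
    [[0, 0, 0], [0, 0, 0], 1],
    [[0, 0, 0], [0, 0, 0], 1]
  ]
}}

```text
time: 14.4
position: [514.2, 282.0, 17.1]
tcp_rot: [-180.0, -0.0, 33.3]
wrist_force: [0.4, 0.4, 0.3]
finger_gap: 0.366
grasp_force: 20.0
```

{"name": "send_rows", "arguments": {
  "moves": [
    [[0, 0, -0.005], [0, 0, 0], 1],
    [[0, 0, -0.02], [0, 0, 0], 1],
    [[0, 0, -0.045], [0, 0, 0], 1],
    [[0, 0, -0.07], [0, 0, 0], 1],
    [[0, 0, -0.08], [0, 0, 0], 1]
  ]
}}

```text
time: 14.9
position: [515.5, 282.6, 99.5]
tcp_rot: [180.0, -0.2, 33.3]
wrist_force: [0.0, 1.1, -0.7]
finger_gap: 0.363
grasp_force: 20.0
```

{"name": "send_rows", "arguments": {
  "moves": [
    [[-0.007, 0.0122, 0], [0, 0, -0.008], 1],
    [[-0.0208, 0.0366, 0], [0, 0, -0.023], 1],
    [[-0.0381, 0.0672, 0], [0, 0, -0.0425], 1],
    [[-0.0554, 0.0977, 0], [0, 0, -0.062], 1],
    [[-0.0693, 0.1221, 0], [0, 0, -0.0773], 1]
  ]
}}

```text
time: 15.4
position: [522.7, 140.2, 96.7]
tcp_rot: [-180.0, 0.0, 37.9]
wrist_force: [0.6, -0.4, -1.6]
finger_gap: 0.363
grasp_force: 20.0
```

{"name": "send_rows", "arguments": {
  "moves": [
    [[-0.0158, 0.0232, 0], [0, 0, -0.0155], 1],
    [[-0.0316, 0.0464, 0], [0, 0, -0.031], 1],
    [[-0.0473, 0.0697, 0], [0, 0, -0.0464], 1],
    [[-0.0631, 0.0929, 0], [0, 0, -0.0618], 1],
    [[-0.0789, 0.1161, 0], [0, 0, -0.0773], 1]
  ]
}}

```text
time: 15.9
position: [531.9, 0.7, 96.7]
tcp_rot: [-180.0, 0.0, 42.6]
wrist_force: [0.1, 0.2, -0.2]
finger_gap: 0.363
grasp_force: 20.0
```

{"name": "send_rows", "arguments": {
  "moves": [
    [[-0.0176, 0.0219, 0], [0, 0, -0.0155], 1],
    [[-0.0352, 0.0438, 0], [0, 0, -0.031], 1],
    [[-0.0529, 0.0656, 0], [0, 0, -0.0464], 1],
    [[-0.0705, 0.0875, 0], [0, 0, -0.0618], 1],
    [[-0.0881, 0.1094, 0], [0, 0, -0.0773], 1]
  ]
}}

```text
time: 16.4
position: [540.9, -139.4, 96.7]
tcp_rot: [-180.0, 0.0, 47.2]
wrist_force: [0.2, -0.4, -0.4]
finger_gap: 0.357
grasp_force: 20.0
```

{"name": "send_rows", "arguments": {
  "moves": [
    [[-0.0242, 0.0255, 0], [0, 0, -0.0193], 1],
    [[-0.0483, 0.051, 0], [0, 0, -0.0387], 1],
    [[-0.0725, 0.0764, 0], [0, 0, -0.058], 1],
    [[-0.087, 0.0917, 0], [0, 0, -0.0696], 1],
    [[-0.0966, 0.1019, 0], [0, 0, -0.0773], 1]
  ]
}}

```text
time: 16.9
position: [550.2, -280.3, 96.6]
tcp_rot: [-180.0, 0.0, 51.7]
wrist_force: [-0.7, -1.1, -0.1]
finger_gap: 0.364
grasp_force: 20.0
```

{"name": "send_rows", "arguments": {
  "moves": [
    [[0, 0, 0.02], [0, 0, 0], 1],
    [[0, 0, 0.04], [0, 0, 0], 1],
    [[0, 0, 0.055], [0, 0, 0], 1],
    [[0, 0, 0.06], [0, 0, 0], 1],
    [[0, 0, 0.06], [0, 0, 0], 1]
  ]
}}

```text
time: 17.4
position: [549.8, -277.7, 36.1]
tcp_rot: [-179.9, 0.0, 51.8]
wrist_force: [0.7, 0.3, -0.6]
finger_gap: 0.364
grasp_force: 20.0
```

{"name": "send_rows", "arguments": {
  "moves": [
    [[0, 0, 0], [0, 0, 0], 1],
    [[0, 0, 0], [0, 0, 0], 1],
    [[0, 0, 0], [0, 0, 0], 1],
    [[0, 0, 0], [0, 0, 0], 1]
  ]
}}

```text
time: 17.8
position: [550.7, -278.7, 37.6]
tcp_rot: [179.9, -0.0, 51.8]
wrist_force: [-0.1, 1.0, -1.0]
finger_gap: 0.364
grasp_force: 20.0
```

{"name": "send_rows", "arguments": {
  "moves": [
    [[0, 0, 0.006], [0, 0, 0], 1],
    [[0, 0, 0.011], [0, 0, 0], 1],
    [[0, 0, 0.015], [0, 0, 0], 1],
    [[0, 0, 0.017], [0, 0, 0], 1],
    [[0, 0, 0.018], [0, 0, 0], 1]
  ]
}}

```text
time: 18.3
position: [550.1, -278.3, 18.5]
tcp_rot: [-179.9, -0.0, 51.8]
wrist_force: [-0.2, 0.5, -0.4]
finger_gap: 0.365
grasp_force: 20.0
```

{"name": "send_rows", "arguments": {
  "moves": [
    [[0, 0, 0.0005], [0, 0, 0], 1],
    [[0, 0, 0.001], [0, 0, 0], 1],
    [[0, 0, 0.002], [0, 0, 0], 1],
    [[0, 0, 0.002], [0, 0, 0], 1],
    [[0, 0, 0.002], [0, 0, 0], 1]
  ]
}}

```text
time: 18.8
position: [550.4, -278.5, 17.1]
tcp_rot: [180.0, -0.0, 51.8]
wrist_force: [-0.2, 0.8, -0.5]
finger_gap: 0.363
grasp_force: 20.0
```

{"name": "send_rows", "arguments": {
  "moves": [
    [[0, 0, 0], [0, 0, 0], 0.3],
    [[0, 0, 0], [0, 0, 0], 0.3],
    [[0, 0, 0], [0, 0, 0], 0.3],
    [[0, 0, 0], [0, 0, 0], 0.3],
    [[0, 0, 0], [0, 0, 0], 0.3]
  ]
}}

```text
time: 19.3
position: [550.4, -278.5, 17.1]
tcp_rot: [-180.0, -0.0, 51.8]
wrist_force: [0.6, 0.4, -0.5]
finger_gap: 0.699
grasp_force: 0.0
```

{"name": "send_rows", "arguments": {
  "moves": [
    [[0, 0, -0.01], [0, 0, 0], 0.1],
    [[0, 0, -0.03], [0, 0, 0], 0.1],
    [[0, 0, -0.05], [0, 0, 0], 0],
    [[0, 0, -0.07], [0, 0, 0], 0],
    [[0, 0, -0.08], [0, 0, 0], 0]
  ]
}}

```text
time: 19.8
position: [551.4, -279.1, 99.5]
tcp_rot: [179.8, -0.0, 51.8]
wrist_force: [0.6, 1.1, -0.4]
finger_gap: 1.001
grasp_force: 0.0
```

{"name": "send_rows", "arguments": {
  "moves": [
    [[0.0258, -0.0235, 0], [0, 0, 0.0193], 0],
    [[0.0517, -0.047, 0], [0, 0, 0.0387], 0],
    [[0.0775, -0.0706, 0], [0, 0, 0.058], 0],
    [[0.1034, -0.0941, 0], [0, 0, 0.0773], 0]
  ]
}}

```text
time: 20.2
position: [540.0, -137.9, 97.2]
tcp_rot: [-180.0, -0.0, 47.1]
wrist_force: [0.2, -0.6, 0.4]
finger_gap: 0.998
grasp_force: 0.0
```

{"name": "send_rows", "arguments": {
  "moves": [
    [[0.0239, -0.0255, 0], [0, 0, 0.0193], 0],
    [[0.0478, -0.0511, 0], [0, 0, 0.0387], 0],
    [[0.0716, -0.0766, 0], [0, 0, 0.058], 0],
    [[0.0955, -0.1022, 0], [0, 0, 0.0773], 0],
    [[0.0955, -0.1022, 0], [0, 0, 0.0773], 0]
  ]
}}

```text
time: 20.7
position: [529.1, 4.0, 97.1]
tcp_rot: [-179.9, 0.0, 42.7]
wrist_force: [-0.0, -1.2, -0.5]
finger_gap: 0.999
grasp_force: 0.0
```

```bash
python3 - <<'E'
from look import *
from go import Y,B
im=snap(5)
a,b=im["top"],im["side"]
o=np.hstack([cv2.resize(a[190:340,380:530],(400,400)),cv2.resize(b[130:270,280:420],(400,400))]);cv2.imwrite("pics/h5.png",o)
print(tray(im,"blue",BR,B,("top",)),[piece(im,B,y,BR,("top",)) for y in(60,0,-60)])
print(tray(im,"yellow",YR,Y,("top",)),tray(im,"yellow",YR,Y,("side",)))
s=r.get_state();print(s["time"],s["position"].round(2),s["tcp_rot"].round(2))
E
```

```text
(array([ 550.1, -278.4]), np.float64(140.77), np.float64(0.06)) [('in tray', np.float64(-0.4), np.float64(59.2), 'yaw', np.float64(1.3), np.float64(0.082)), ('in tray', np.float64(-0.7), np.float64(-0.8), 'yaw', np.float64(0.6), np.float64(0.084)), ('in tray', np.float64(0.7), np.float64(-60.1), 'yaw', np.float64(-0.0), np.float64(0.054))]
(array([514.3, 281.8]), np.float64(-56.75), np.float64(0.032)) (array([514.7, 282.4]), np.float64(-56.59), np.float64(0.017))
20.8 [530.24   0.9   97.2 ] [1.7999e+02 1.0000e-02 4.2670e+01]
```

View pics/h5.png

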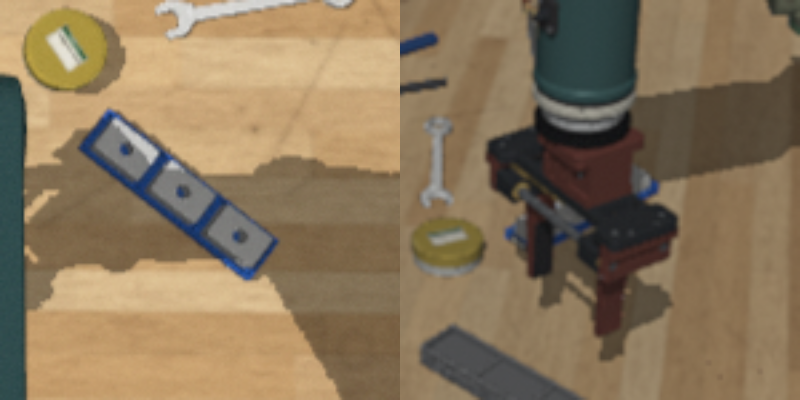

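All three cells are filled and flat. Yellow tray still at (514.4, 282.0, −56.7°). Now fetch it.

```bash
python3 - <<'E'
from go import *
a=[530.25,0.4,97,42.525]; t=at((514.4,282.0,-56.7),0,97,33.3); seg(a,t,2,"tray")
g=at(G,0,97,-32.6); seg(t,g,3,"to pile")
E
```

```text
tray -> [514.4 282.   97.   33.3]
  shift [0.0893, -0.1091, -0.0] turn 0.0769
  shift [0.0803, -0.116, -0.0] turn 0.0769
to pile -> [576.8  23.7  97.  -32.6]
  shift [-0.0299, 0.0834, -0.0] turn 0.3661
  shift [0.0035, 0.0885, -0.0] turn 0.3661
  shift [0.0363, 0.0808, -0.0] turn 0.3661
```

{"name": "send_rows", "arguments": {
  "moves": [
    [[0.0223, -0.0273, 0], [0, 0, 0.0192], 0],
    [[0.0447, -0.0545, 0], [0, 0, 0.0385], 0],
    [[0.067, -0.0818, 0], [0, 0, 0.0577], 0],
    [[0.0893, -0.1091, 0], [0, 0, 0.0769], 0]
  ],
  "grip_force": 30
}}

```text
time: 21.2
position: [523.1, 140.9, 97.2]
tcp_rot: [180.0, -0.0, 37.8]
wrist_force: [-0.3, 1.1, -0.1]
finger_gap: 1.004
grasp_force: 0.0
```

{"name": "send_rows", "arguments": {
  "moves": [
    [[0.0201, -0.029, 0], [0, 0, 0.0192], 0],
    [[0.0402, -0.058, 0], [0, 0, 0.0385], 0],
    [[0.0602, -0.087, 0], [0, 0, 0.0577], 0],
    [[0.0803, -0.116, 0], [0, 0, 0.0769], 0],
    [[0.0803, -0.116, 0], [0, 0, 0.0769], 0]
  ]
}}

```text
time: 21.7
position: [515.6, 284.6, 97.3]
tcp_rot: [-180.0, -0.1, 33.4]
wrist_force: [0.6, -0.1, 0.3]
finger_gap: 0.999
grasp_force: 0.0
```

{"name": "send_rows", "arguments": {
  "moves": [
    [[0, 0, 0.015], [0, 0, 0], 0],
    [[0, 0, 0.035], [0, 0, 0], 0],
    [[0, 0, 0.055], [0, 0, 0], 0],
    [[0, 0, 0.068], [0, 0, 0], 0],
    [[0, 0, 0.075], [0, 0, 0], 0]
  ]
}}

```text
time: 22.2
position: [514.3, 280.5, 20.9]
tcp_rot: [-180.0, 0.1, 33.2]
wrist_force: [0.2, 0.1, -0.1]
finger_gap: 0.997
grasp_force: 0.0
```

{"name": "send_rows", "arguments": {
  "moves": [
    [[0, 0, 0.005], [0, 0, 0], 0],
    [[0, 0, 0.01], [0, 0, 0], 0],
    [[0, 0, 0.015], [0, 0, 0], 0],
    [[0, 0, 0.017], [0, 0, 0], 0.2],
    [[0, 0, 0.017], [0, 0, 0], 0.2]
  ]
}}

```text
time: 22.7
position: [514.3, 282.2, 5.0]
tcp_rot: [-180.0, 0.0, 33.3]
wrist_force: [-0.3, -0.4, 1.0]
finger_gap: 0.857
grasp_force: 0.0
```

{"name": "send_rows", "arguments": {
  "moves": [
    [[0, 0, 0], [0, 0, 0], 0.3],
    [[0, 0, 0], [0, 0, 0], 0.3],
    [[0, 0, 0], [0, 0, 0], 1],
    [[0, 0, 0], [0, 0, 0], 1],
    [[0, 0, 0], [0, 0, 0], 1]
  ]
}}

```text
time: 23.2
position: [514.5, 282.1, 5.2]
tcp_rot: [-180.0, -0.0, 33.3]
wrist_force: [0.2, -0.4, 1.4]
finger_gap: 0.495
grasp_force: 30.0
```

{"name": "send_rows", "arguments": {
  "moves": [
    [[0, 0, 0], [0, 0, 0], 1],
    [[0, 0, 0], [0, 0, 0], 1],
    [[0, 0, 0], [0, 0, 0], 1],
    [[0, 0, 0], [0, 0, 0], 1]
  ]
}}

```text
time: 23.6
position: [514.5, 282.1, 5.2]
tcp_rot: [-180.0, -0.0, 33.3]
wrist_force: [0.1, -0.1, 2.5]
finger_gap: 0.498
grasp_force: 30.0
```

{"name": "send_rows", "arguments": {
  "moves": [
    [[0, 0, -0.005], [0, 0, 0], 1],
    [[0, 0, -0.02], [0, 0, 0], 1],
    [[0, 0, -0.045], [0, 0, 0], 1],
    [[0, 0, -0.075], [0, 0, 0], 1],
    [[0, 0, -0.092], [0, 0, 0], 1]
  ]
}}

```text
time: 24.1
position: [514.9, 282.4, 99.0]
tcp_rot: [180.0, -0.1, 33.3]
wrist_force: [0.2, -0.1, -1.7]
finger_gap: 0.501
grasp_force: 30.0
```

{"name": "send_rows", "arguments": {
  "moves": [
    [[-0.004, 0.011, 0], [0, 0, 0.048], 1],
    [[-0.01, 0.027, 0], [0, 0, 0.12], 1],
    [[-0.016, 0.046, 0], [0, 0, 0.2], 1],
    [[-0.023, 0.064, 0], [0, 0, 0.28], 1],
    [[-0.0299, 0.0834, 0], [0, 0, 0.3661], 1]
  ]
}}

```text
time: 24.6
position: [534.7, 195.3, 97.0]
tcp_rot: [-180.0, 0.1, 11.2]
wrist_force: [0.4, -0.5, -2.3]
finger_gap: 0.494
grasp_force: 30.0
```

{"name": "send_rows", "arguments": {
  "moves": [
    [[0.0007, 0.0177, 0], [0, 0, 0.073], 1],
    [[0.0014, 0.0354, 0], [0, 0, 0.146], 1],
    [[0.0021, 0.0531, 0], [0, 0, 0.22], 1],
    [[0.0028, 0.0708, 0], [0, 0, 0.293], 1],
    [[0.0035, 0.0885, 0], [0, 0, 0.3661], 1]
  ]
}}

```text
time: 25.1
position: [555.7, 109.1, 97.0]
tcp_rot: [180.0, 0.0, -10.8]
wrist_force: [0.9, 0.1, -2.8]
finger_gap: 0.5
grasp_force: 30.0
```

{"name": "send_rows", "arguments": {
  "moves": [
    [[0.0083, 0.0186, 0], [0, 0, 0.084], 1],
    [[0.0167, 0.0372, 0], [0, 0, 0.168], 1],
    [[0.025, 0.0557, 0], [0, 0, 0.253], 1],
    [[0.0319, 0.071, 0], [0, 0, 0.322], 1],
    [[0.0363, 0.0808, 0], [0, 0, 0.3661], 1]
  ]
}}

```text
time: 25.6
position: [576.7, 22.6, 97.0]
tcp_rot: [180.0, 0.0, -32.8]
wrist_force: [-0.5, 0.2, -3.6]
finger_gap: 0.501
grasp_force: 30.0
```

{"name": "send_rows", "arguments": {
  "moves": [
    [[0, 0, 0.01], [0, 0, 0], 1],
    [[0, 0, 0.025], [0, 0, 0], 1],
    [[0, 0, 0.04], [0, 0, 0], 1],
    [[0, 0, 0.05], [0, 0, 0], 1],
    [[0, 0, 0.055], [0, 0, 0], 1]
  ]
}}

```text
time: 26.1
position: [575.6, 24.5, 40.6]
tcp_rot: [179.9, 0.1, -32.5]
wrist_force: [-0.0, 1.0, -2.5]
finger_gap: 0.497
grasp_force: 30.0
```

{"name": "send_rows", "arguments": {
  "moves": [
    [[0, 0, 0], [0, 0, 0], 1],
    [[0, 0, 0], [0, 0, 0], 1],
    [[0, 0, 0], [0, 0, 0], 1],
    [[0, 0, 0], [0, 0, 0], 1],
    [[0, 0, 0], [0, 0, 0], 1]
  ]
}}

```text
time: 26.6
position: [577.1, 23.7, 42.5]
tcp_rot: [-180.0, -0.0, -32.6]
wrist_force: [0.2, -0.2, -2.3]
finger_gap: 0.5
grasp_force: 30.0
```

```bash
python3 - <<'E'
from look import *
from go import G
im=snap(6)
a,b=im["top"],im["side"]
o=np.hstack([cv2.resize(a[180:320,250:390],(400,400)),cv2.resize(b[205:325,260:380],(400,400))]);cv2.imwrite("pics/h6.png",o)
s=r.get_state();print(s["time"],s["position"].round(2),s["tcp_rot"].round(2),s["wrist_force"],s["moment"])
E
```

```text
26.7 [576.99  23.73  42.37] [-1.7998e+02 -2.0000e-02 -3.2590e+01] [ 0.14705265 -0.1068012  -3.1244565 ] [ 0.05802656 -0.02317876 -0.02946509]
```

View pics/h6.png

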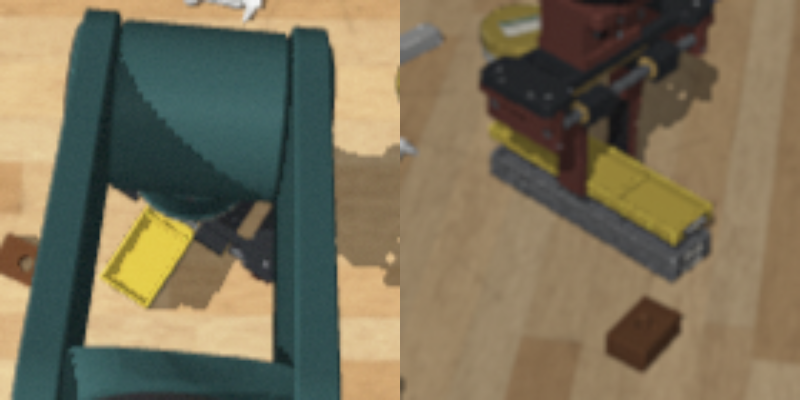

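```bash
python3 - <<'E'
from look import *
im={n:cv2.imread(f"pics/{n}6.png") for n in CM}
p=[577,23.7,np.radians(-122.6)]
q=(270,228,385,295)
hl=mask(im["side"],"yellow",q)
print((hl/S+np.array(q[:2]))[::3].round(1).tolist())
for z in(37.2,): 
  print("pred yellow",proj("side",place(p,np.array(box(44,183,3)+box(44,183,14))+[0,0,z])).round(1).tolist())
f,e=fit("yellow",[("side",hl,q)],p,37.2);print(f[:2].round(1),np.degrees(f[2]).round(2),e)
hg=mask(im["side"],"grey",(285,260,375,300));print("grey")
print("pred grey",proj("side",place([576.8,23.7,p[2]],box(44,183,3)+box(44,183,25))).round(1).tolist())
print((hg/S+np.array([285,260]))[::3].round(1).tolist())
E
```

```text
[[353.8, 267.5], [342.8, 278.2], [300.6, 254.2], [287.8, 246.2], [287.0, 245.1], [287.0, 243.1], [289.6, 241.4], [330.0, 252.1]]
pred yellow [[341.8, 277.8], [286.1, 245.2], [353.5, 268.9], [298.1, 237.6], [342.0, 274.2], [286.0, 241.7], [353.8, 265.4], [298.1, 234.1]]
[576.5  25.4] -122.71 0.12686259161744828
grey
pred grey [[341.2, 289.5], [286.5, 256.6], [352.7, 280.5], [298.3, 248.9], [341.6, 282.6], [286.3, 249.9], [353.2, 273.7], [298.3, 242.2]]
[[353.0, 279.4], [352.6, 281.0], [342.5, 289.1], [335.9, 286.8], [292.8, 260.0], [351.8, 270.1]]
```

Held tray lines up with prediction and pile within about 0.5 px. Lowering onto the pile.

{"name": "send_rows", "arguments": {
  "moves": [
    [[0, 0, 0.003], [0, 0, 0], 1],
    [[0, 0, 0.006], [0, 0, 0], 1],
    [[0, 0, 0.009], [0, 0, 0], 1],
    [[0, 0, 0.011], [0, 0, 0], 1],
    [[0, 0, 0.0125], [0, 0, 0], 1]
  ]
}}

```text
time: 27.2
position: [576.6, 23.8, 29.2]
tcp_rot: [180.0, 0.0, -32.6]
wrist_force: [0.4, -0.2, -1.2]
finger_gap: 0.5
grasp_force: 30.0
```

{"name": "send_rows", "arguments": {
  "moves": [
    [[0, 0, 0.0005], [0, 0, 0], 1],
    [[0, 0, 0.001], [0, 0, 0], 1],
    [[0, 0, 0.0015], [0, 0, 0], 1],
    [[0, 0, 0.002], [0, 0, 0], 1],
    [[0, 0, 0.0025], [0, 0, 0], 1]
  ]
}}

```text
time: 27.7
position: [576.9, 23.8, 27.2]
tcp_rot: [-180.0, -0.0, -32.6]
wrist_force: [-1.6, 0.3, 4.2]
finger_gap: 0.494
grasp_force: 30.0
```

{"name": "send_rows", "arguments": {
  "moves": [
    [[0, 0, 0], [0, 0, 0], 1],
    [[0, 0, 0], [0, 0, 0], 1],
    [[0, 0, 0], [0, 0, 0], 1]
  ]
}}

```text
time: 28.0
position: [576.9, 23.8, 27.2]
tcp_rot: [-180.0, -0.0, -32.6]
wrist_force: [-0.1, 0.5, 0.4]
finger_gap: 0.494
grasp_force: 30.0
```

Contact came only at the seated height (27.2, i.e. underside at 22). Release and back off.

{"name": "send_rows", "arguments": {
  "moves": [
    [[0, 0, 0], [0, 0, 0], 0.3],
    [[0, 0, 0], [0, 0, 0], 0.3],
    [[0, 0, 0], [0, 0, 0], 0.3],
    [[0, 0, 0], [0, 0, 0], 0.3]
  ]
}}

```text
time: 28.4
position: [576.9, 23.8, 27.1]
tcp_rot: [-180.0, -0.0, -32.6]
wrist_force: [-0.3, 0.1, 0.9]
finger_gap: 0.693
grasp_force: 0.0
```

{"name": "send_rows", "arguments": {
  "moves": [
    [[0, 0, -0.01], [0, 0, 0], 0.3],
    [[0, 0, -0.03], [0, 0, 0], 0.3],
    [[0, 0, -0.06], [0, 0, 0], 0.3],
    [[0, 0, -0.1], [0, 0, 0], 0.3],
    [[0, 0, -0.14], [0, 0, 0], 0.3]
  ]
}}

```text
time: 28.9
position: [576.3, 23.8, 168.8]
tcp_rot: [180.0, 0.0, -32.6]
wrist_force: [0.8, -0.2, -0.1]
finger_gap: 0.7
grasp_force: 0.0
```

{"name": "send_rows", "arguments": {
  "moves": [
    [[0.0217, 0.034, 0], [0, 0, 0], 0.3],
    [[0.0434, 0.068, 0], [0, 0, 0], 0.3],
    [[0.065, 0.102, 0], [0, 0, 0], 0.3],
    [[0.0867, 0.136, 0], [0, 0, 0], 0.3],
    [[0.108, 0.17, 0], [0, 0, 0], 0.3]
  ]
}}

```text
time: 29.4
position: [576.1, -179.2, 168.0]
tcp_rot: [-180.0, -0.0, -32.6]
wrist_force: [0.5, 0.3, -0.1]
finger_gap: 0.699
grasp_force: 0.0
```

```bash
python3 - <<'E'
from look import *
im=snap(7); s=r.get_state();print(s["time"],s["position"].round(1))
cv2.imwrite("pics/f.png",np.hstack([cv2.resize(im["top"][180:320,250:390],(400,400)),cv2.resize(im["side"][205:325,260:380],(400,400))]))
E
```

```text
29.5 [ 576.7 -182.7  168. ]
```

View pics/f.png

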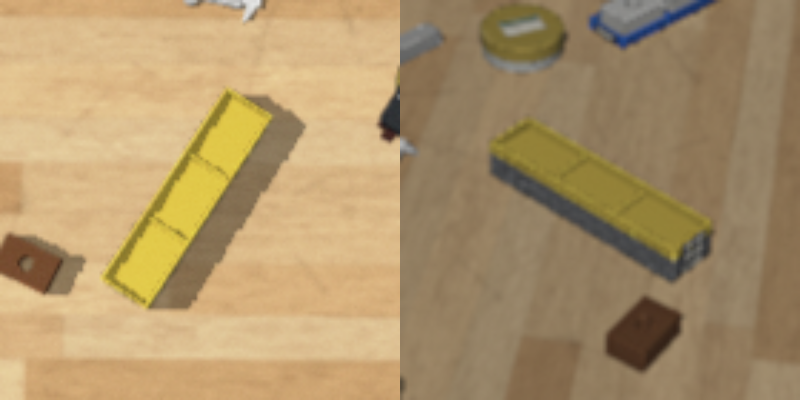

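The yellow tray sits square and level on the pile, and the arm is clear of it. Handing in.

{"name": "send_rows", "arguments": {
  "moves": [
    [[0, 0, 0], [0, 0, 0], 0.3],
    [[0, 0, 0], [0, 0, 0], 0.3],
    [[0, 0, 0], [0, 0, 0], 0.3]
  ]
}}

```text
time: 29.8
position: [576.1, -176.2, 167.2]
tcp_rot: [-180.0, 0.0, -32.5]
wrist_force: [-0.2, 0.5, -0.2]
finger_gap: 0.7
grasp_force: 0.0
```

```bash
python3 -c "
from plant import job_done
print(job_done())"
```

```text
the job is handed in; nothing more can be done
None
```

I handed the job in at about 30 s: the blue tray holds all three pieces, and the emptied yellow tray sits seated on the grey pile, as checked by camera and contact height.

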